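# Unstack the slide-mounting kit into its holders

## Robot

A 6-joint arm with a two-finger parallel gripper is mounted at the origin on a cart in front of the work surface, level with it; the furniture and walls round the work are solid. World frame = base frame: x ahead of the robot, y to its left, z up, the work surface at z = 0. Lengths are in mm, angles in degrees, forces in N, time in s.
With the tool pointing down it reaches from about 300 to 875 mm from the base axis. Payload 4.2 kg.
Tool frame: the origin (TCP) lies at the very end of the fingers, on their centre line; the grasp point (between the pads) lies 19 mm behind it (arm.grasp_offset is the distance from the TCP to the grasp point, in mm); z points along the fingers, y is the line along which they close (so a half turn about z gives the same grasp; the last joint's range is limited). The gripper opens to 85 mm and grips with 20 to 120 N. Pads are 22 mm wide; open, the fingers measure 114 mm over their backs; the gripper's body (76 mm by 85 mm) begins 54 mm behind the grasp point. The pads swing forward as they close: fully open they stand 13 mm farther back than shut.
Start: joints at [74.083, 18.312, 89.639, -0, 72.044, -1.146], TCP at [146.6, 556.013, 231.338] pointing down, gripper open.
Joint ranges: [-177.97, 177.97], [-48.28, 115.42], [12.27, 149.76], [-77.06, 257.06], [2.81, 150.46], [-146.56, 146.56]. Speed limits (degrees/s): [147.25, 147.25, 180, 180, 180, 180].

## Interface

Orientations are given as [roll, pitch, yaw] about the fixed x, y, z axes, in that order (R = Rz(yaw) Ry(pitch) Rx(roll)).
In Python, from bench import arm gives the robot as it stands.
- The arm moves only by the tool carry_out, never from a script. Its argument "series" is a list of rows, each an object of numbers: "tx", "ty", "tz": the shift along the tool's x, y, z in m; "wx", "wy", "wz": the turn, a rotation vector about the tool's x, y, z in degrees; "jaw": the opening, from 0 (shut) to 1 (fully open). In form: [{"tx": .., "ty": .., "tz": .., "wx": .., "wy": .., "wz": .., "jaw": ..}, ...]. A call has 1 to 12 rows; each row is the pose to reach, as a shift and turn from the pose commanded when the call began, along the tool's axes at that moment; what a row does not reach only later rows make up. A row lasts 1/12 s, in which the tool goes at most 41.7 mm and 7.16 degrees, less where a joint would pass 70% of its speed; a pose out of reach is approached as far as the arm can. A call with a gripper value outside its range is refused whole. The fingers move at their own pace and stop on an object; "force" is the grip in N (left out, the last holds). Time passes only in rows, so rows that repeat a pose let the fingers close. It gives the time, the measured TCP pose, the force, the opening and the grip force at its end, in the units of the state.
- arm.sense(): the state, without advancing time (a new reading comes with each control period).
- arm.capture(name): name is "scene" or "top"; returns a dict with "img" (420x560x3 uint8, blue, green, red), "fx", "fy", "cx", "cy" (pixels), "pose" (4x4, takes a point from camera to world coordinates). Camera axes: x right, y down, z forward; pixel columns grow to the right and rows downward; lengths in mm; the calibration is good to about 2 mm. A picture is of the moment at which its call begins. There is no depth.
- arm.hand_in(): hands the job in; it is judged then, once.
The state is a dict: "time_s": time; "joint_pos": joint angles; "qvel": joint speeds; "tau": joint torques, N m; "position": TCP position; "orientation": TCP orientation; "contact_force": force on the tool from outside, world axes, zero at the start; "wrist_torque": the same for the moment, N m; "opening": opening from 0.0 (shut) to 1.0 (fully open); "gripper_force": force on a finger pad.
Only numpy, scipy, OpenCV 4.12 (cv2) and the standard library are available. Lean on these libraries where they do the work, as an engineer would, in place of code of your own. Each camera call takes 0.05 s, during which the arm holds its last target. There are 200 camera calls.

## Task

The slide-mounting kit stands in one stack: vial on top, then the small square box, the round tin and the oblong slide box at the bottom. Take the stack apart one piece at a time from the top down and set each piece straight into the grey holder of its own shape and size (the vial in the small round one, the tin in the large round one), seated flat on the floor of its recess. Keep every piece upright and leave the flask and the lidded pot where they stand.

Things in the scene. Friction and masses are not known exactly. Their poses are not given: they have to be found in the camera images.
- vial: Clear glass screw-cap vial with a white cap, 24 mm in diameter, 52 mm tall (cap: top 13 mm, 20 mm in diameter). Stands upright on top of the stack at the start. Origin: centre of its underside; z up along its axis.
- square_box: Small white square box of cover glasses, lid shut (closed solid), 38 x 38 mm, 24 mm tall; x and y run along its sides. Second from the top of the stack, under the vial. Origin: centre of its underside.
- round_tin: Round bare aluminium tin, lid fixed on, 56 mm in diameter at the lid (its upper 17 mm), 54 mm below, 26 mm tall. Third from the top of the stack, under the square box. Origin: centre of its underside.
- slide_box: Oblong grey microscope-slide box, lid shut (closed solid), 60 mm along its x, 84 mm along its y, 28 mm tall. Bottom of the stack, standing on the bench. Origin: centre of its underside.
- vial_holder: Small grey round holder for the vial: shallow round dish, 50 mm outside diameter, 8 mm high, rim 5 mm thick; recess 40 mm in diameter, 5 mm deep, floor 3 mm above the bench. Fixed to the bench. Origin: centre of the underside, on the bench; z up. 
- square_holder: Grey square holder for the small square box: 64 x 64 mm, 8 mm high, with a square recess 54 x 54 mm, 5 mm deep, floor 3 mm above the bench; x and y along its sides. Fixed to the bench. Origin: centre of the underside, on the bench; z up. 
- round_holder: Large grey round holder for the round tin: shallow round dish, 82 mm outside diameter, 8 mm high, rim 5 mm thick; recess 72 mm in diameter, 5 mm deep, floor 3 mm above the bench. Fixed to the bench. Origin: centre of the underside, on the bench; z up. 
- oblong_holder: Grey oblong holder for the slide box: 86 mm along its x, 110 mm along its y, 8 mm high, with an oblong recess 76 mm (x) by 100 mm (y), 5 mm deep, floor 3 mm above the bench. Fixed to the bench. Origin: centre of the underside, on the bench; z up. 
- flask: Bystander: round-bodied stoppered glass flask, 72 mm wide, 110 mm tall, standing loose behind the work. Origin: centre of its underside.
- pot: Bystander: low white pot with a wider press-on lid, 74 mm wide, 44 mm tall, standing loose at the right end of the work. Origin: centre of its underside.

How it is judged (in metres and radians):
On the way, in this order (a step that is already met when the one before it is completed fails the run):
1. the vial is seated in the small round holder (horizontal distance between vial and vial_holder below 0.012 m and z of vial in the frame of vial_holder between 0.001 and 0.005 m and angle between vial's own z axis and vertical below 0.06 rad), for 0.2 s.
2. the small square box is seated in the square holder (horizontal distance between square_box and square_holder below 0.012 m and z of square_box in the frame of square_holder between 0.001 and 0.005 m and angle between square_box's own z axis and vertical below 0.06 rad), for 0.2 s.
3. the round tin is seated in the large round holder (horizontal distance between round_tin and round_holder below 0.012 m and z of round_tin in the frame of round_holder between 0.001 and 0.005 m and angle between round_tin's own z axis and vertical below 0.06 rad), for 0.2 s.
4. the oblong slide box is seated in the oblong holder (horizontal distance between slide_box and oblong_holder below 0.012 m and z of slide_box in the frame of oblong_holder between 0.001 and 0.005 m and angle between slide_box's own z axis and vertical below 0.06 rad), for 0.2 s.
At the end, for the whole second after the job is handed in: Vial, square box, round tin and slide box each lie in their own holder, within 12 mm of its centre, seated flat on the recess floor (within 2 mm, tilted less than 0.06 rad), released and at rest; the flask and the pot are within 30 mm of where they stood (all of step 1 and all of step 2 and all of step 3 and all of step 4 and linear speed of each of vial, square_box, round_tin, slide_box below 0.02 m/s and contact force between the fingers and vial below 0.1 N and contact force between the fingers and square_box below 0.1 N and contact force between the fingers and round_tin below 0.1 N and contact force between the fingers and slide_box below 0.1 N and distance of each of flask, pot from where it was at the start of the episode below 0.03 m); the robot touches nothing.
It fails at once if a piece of the kit is tipped over (more than 0.5 rad) (angle between any of vial, square_box, round_tin, slide_box's own z axis and vertical above 0.5 rad).
It fails at once if the flask is shoved (more than 30 mm) or tipped over (distance of flask from where it was at the start of the episode above 0.03 m or angle between flask's own z axis and vertical above 0.5 rad).
It fails at once if the pot is shoved (more than 30 mm) or tipped over (distance of pot from where it was at the start of the episode above 0.03 m or angle between pot's own z axis and vertical above 0.5 rad).
It also fails if it takes over 88 s, if anything falls off the work surface, if the arm or the gripper's body presses on something with over 40 N, if the wrist force passes 120 N, or if a joint passes its speed limit or range.

## Working session

There is one attempt and no reset: what is moved stays moved. The work goes in short steps, Python scripts to look and compute and a tool call to move; the robot and the scene stay as the last step left them, time stands still between calls to the robot, and variables do not carry over. Pictures are saved under pics/ and viewed, at most 14 in all, crops included, and the job is handed in when it is done.

Besides the shell and the picture viewer there is one more tool, called after ">>>" by a JSON object that holds its "op" and its "data". carry_out: Moves the arm, as the interface text tells. Its arguments: {"type":"object","properties":{"series":{"type":"array"},"force":{"type":"number"}},"required":["series"]}

```bash
mkdir -p pics && ls
python3 - <<'E'
from bench import arm
import cv2,numpy as np
print(arm.sense())
for n in("scene","top"):
    c=arm.capture(n);cv2.imwrite(f"pics/{n}0.png",c["img"]);np.savez(f"{n}0.npz",**c)
    print(n,c["fx"],c["fy"],c["cx"],c["cy"],np.round(c["pose"],3).tolist())
E
```

```text
pics
{'time_s': 0.0, 'joint_pos': array([ 7.40835767e+01,  1.83512920e+01,  8.97081405e+01, -1.66742895e-03,
        7.20419980e+01, -1.14555812e+00]), 'qvel': array([ 0.02180955, -0.05459298,  0.01584331,  0.02696523,  0.02694333,
        0.07970561]), 'tau': array([-1.27232734e-04, -4.15526032e+01, -2.34158689e+01, -1.01504384e-04,
        8.47415824e-03,  9.07211586e-06]), 'position': array([146.47117759, 555.53495442, 230.47399036]), 'orientation': array([-1.79898558e+02, -4.42874806e-04,  1.65229650e+02]), 'contact_force': array([0.73025245, 0.5072754 , 0.29559882]), 'wrist_torque': array([-0.05159437, -0.027691  ,  0.03624206]), 'gripper_force': 0.0, 'opening': 0.9997045116458628}
scene 396.38382485385375 396.38382485385375 283.19771143602406 208.5066764032591 [[0.722, -0.257, 0.642, 125.237], [-0.692, -0.296, 0.659, -920.364], [0.02, -0.92, -0.392, 402.861], [0.0, 0.0, 0.0, 1.0]]
top 456.3255623191741 456.3255623191741 278.31312965426565 212.31511578389808 [[0.006, -0.981, 0.194, 443.9], [-1.0, -0.005, 0.007, -375.035], [-0.006, -0.194, -0.981, 1061.066], [0.0, 0.0, 0.0, 1.0]]
```

View pics/scene0.png

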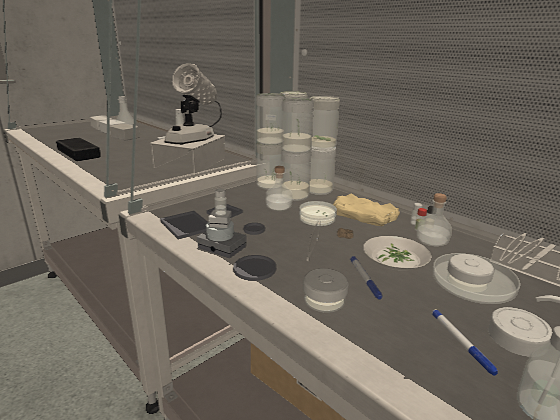

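View pics/top0.png

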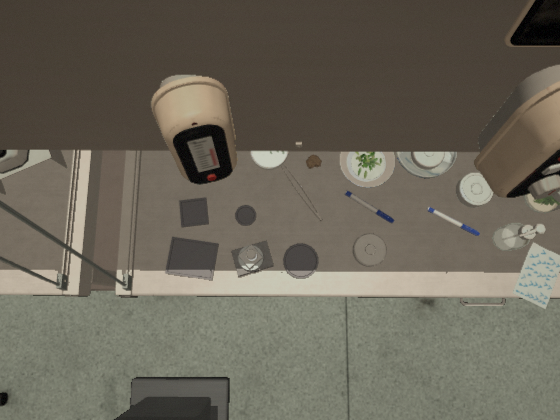

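Scene view: the stack stands at about (220,225), the round holder at (254,267), the vial holder at (254,228), the oblong holder at (185,222), a corked flask at (279,190) and the pot at (326,290). Top view: stack at (250,258), oblong holder (192,258), square holder (194,212), vial holder (246,215), round holder (300,261), pot (370,250).

```bash
cat > h.py <<'E'
import numpy as np,cv2
def load(n): return dict(np.load(n))
def ray(c,u,v):
    d=c["pose"][:3,:3]@np.array([(u-c["cx"])/c["fx"],(v-c["cy"])/c["fy"],1.]); return c["pose"][:3,3],d/np.linalg.norm(d)
def onz(c,u,v,z):
    o,d=ray(c,u,v); return o+d*(z-o[2])/d[2]
def tri(c1,p1,c2,p2):
    o1,d1=ray(c1,*p1);o2,d2=ray(c2,*p2)
    s=np.linalg.lstsq(np.c_[d1,-d2],o2-o1,rcond=None)[0]
    a,b=o1+s[0]*d1,o2+s[1]*d2; return (a+b)/2,np.linalg.norm(a-b)
def proj(c,p):
    R=c["pose"][:3,:3];q=R.T@(np.asarray(p,float)-c["pose"][:3,3]); return c["cx"]+c["fx"]*q[0]/q[2],c["cy"]+c["fy"]*q[1]/q[2]
E
python3 - <<'E'
from h import *
t,s=load("top0.npz"),load("scene0.npz")
cv2.imwrite("pics/c1.png",cv2.resize(t["img"][130:300,100:300],(800,680),interpolation=cv2.INTER_CUBIC)[:600])
cv2.imwrite("pics/c1.png",cv2.resize(t["img"][180:300,160:320],(800,600),interpolation=cv2.INTER_CUBIC))
cv2.imwrite("pics/c2.png",cv2.resize(s["img"][170:290,150:310],(800,600),interpolation=cv2.INTER_CUBIC))
for n,u,v in[("obl",192,258),("sq",194,212),("vial",246,215),("round",300,261),("pot",370,250),("edge",200,272),("post",128,285),("edge2",200,295),("postback",128,150)]: print(n,onz(t,u,v,5).round())
E
```

```text
obl [ 544. -168.    5.]
sq [ 653. -168.    5.]
vial [ 646. -291.    5.]
round [ 538. -418.    5.]
pot [ 565. -580.    5.]
edge [ 512. -188.    5.]
post [481. -24.   5.]
edge2 [ 460. -190.    5.]
postback [805.  -1.   5.]
```

View pics/c1.png

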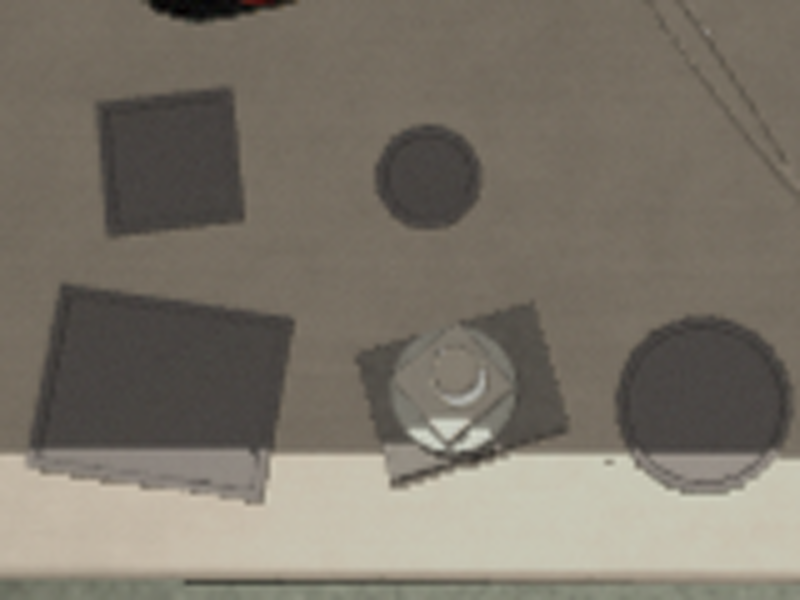

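View pics/c2.png

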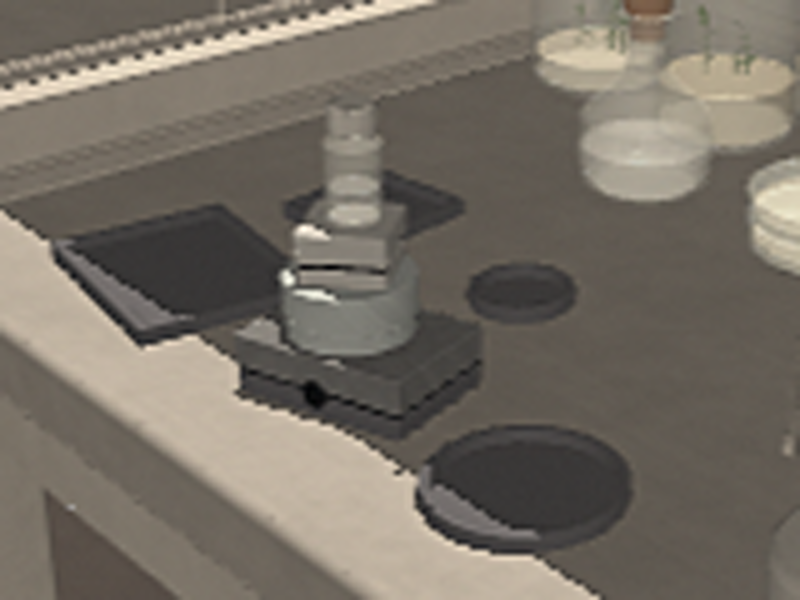

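The crops show each item clearly. In c1 (5x, offset 160,180), the holder outlines and the slide box, tin, square box and cap can all be read as corners or circles. In c2 (5x, offset 150,170), the cap top is at (352,106), the slide-box near corner at (402,378) and the flask base at about (640,185). Next I'll turn these readings into positions.

Run:
```python
from h import *
t,s=load("top0.npz"),load("scene0.npz")
T=lambda x,y:(160+(x+.5)/5-.5,180+(y+.5)/5-.5)
S=lambda x,y:(150+(x+.5)/5-.5,170+(y+.5)/5-.5)
def quad(n,pts,z):
    P=np.array([onz(t,*T(*p),z) for p in pts])[:,:2]
    (c,wh,a)=cv2.minAreaRect(P.astype(np.float32)); e=P[1]-P[0]
    print(n,"c",P.mean(0).round(1),"wh",np.round(wh,1),"edge01 ang",np.degrees(np.arctan2(e[1],e[0])).round(1),[np.linalg.norm(P[(i+1)%4]-P[i]).round(1) for i in range(4)])
quad("sqh",[(97,102),(233,88),(244,220),(108,237)],8)
quad("obh",[(63,284),(294,318),(265,490),(33,455)],8)
quad("slide",[(357,352),(532,303),(568,430),(392,485)],28)
quad("sqbox",[(393,385),(455,325),(517,383),(452,445)],78)
for n,p,z in[("vialh",(428,177),8),("roundh",(704,404),8),("tin",(453,388),54),("cap",(460,375),130)]:print(n,onz(t,*T(*p),z).round(1))
for n,p,q in[("slide near",(392,485),(240,335)),("slide right",(568,430),(402,378)),("slide far",(532,303),(482,328)),("cap",(460,375),(352,106)),("tin top",(453,388),(350,275)),("vialh",(428,177),(522,288)),("roundh",(704,404),(525,480)),("obh far left",(63,284),(220,206)),("obh right far",(294,318),(298,270)),("obh nearleft",(33,455),(55,243))]:
    r=tri(t,T(*p),s,S(*q));print(n,r[0].round(1),r[1].round(1))
f=onz(s,*S(645,185),10);print("flask",f,proj(t,f),proj(t,f+[0,0,100]))
for z in(300,500,700):print(z,proj(s,onz(t,200,175,z)),onz(t,200,175,z).round(),onz(t,300,150,z).round())
```

```text
sqh c [ 652.2 -168. ] wh [65.3 64.6] edge01 ang -83.7 [np.float64(64.6), np.float64(63.9), np.float64(64.0), np.float64(65.3)]
obh c [ 546.3 -169.3] wh [109.9  80. ] edge01 ang -98.1 [np.float64(109.4), np.float64(80.0), np.float64(108.3), np.float64(79.9)]
slide c [ 542.5 -308.7] wh [62.3 82.7] edge01 ang -73.9 [np.float64(82.5), np.float64(60.0), np.float64(82.8), np.float64(62.3)]
sqbox c [ 541.  -308.4] wh [36.9 38.7] edge01 ang -45.1 [np.float64(37.1), np.float64(36.9), np.float64(38.4), np.float64(36.4)]
vialh [ 645.4 -289.5    8. ]
roundh [ 539.5 -418.9    8. ]
tin [ 541.8 -306.2   54. ]
cap [ 539.7 -314.2  130. ]
slide near [ 503.1 -279.4   28.2] 6.0
slide right [ 527.4 -358.1   31.3] 4.8
slide far [ 583.9 -340.2   27.5] 1.4
cap [ 540.9 -314.8  129.3] 2.6
tin top [ 542.5 -306.6   52.9] 1.5
vialh [ 646.4 -290.2    7.8] 2.5
roundh [ 540.3 -419.4    7.9] 1.8
obh far left [ 594.2 -120.7    8.2] 1.4
obh right far [ 573.8 -228.    18.1] 7.7
obh nearleft [ 513.2 -110.2    9. ] 2.5
flask [ 769.52396702 -242.81344985   10.        ] (np.float64(226.7547988034231), np.float64(163.93190374024675)) (np.float64(221.404039704699), np.float64(150.29018258168753))
300 (np.float64(239.75376950970525), np.float64(91.82317896644065)) [ 660. -234.  300.] [ 706. -407.  300.]
500 (np.float64(224.77000553533577), np.float64(-21.604471563313894)) [ 603. -271.  500.] [ 637. -398.  500.]
700 (np.float64(202.3031162948673), np.float64(-191.67965865366594)) [ 546. -308.  700.] [ 568. -390.  700.]
```

```bash
cat > p.py <<'E'
import sys,json,numpy as np
# usage: p.py yaw x0 y0 z0  x y z  x y z ...  -> tool shifts (m) of waypoints from start
a=list(map(float,sys.argv[1:]));th=np.radians(a[0]);p0=np.array(a[1:4])
for i in range(4,len(a),3):
    d=np.array(a[i:i+3])-p0;print(a[i:i+3],"tx %.4f ty %.4f tz %.4f len %.0f"%((d[0]*np.cos(th)+d[1]*np.sin(th))/1e3,(d[0]*np.sin(th)-d[1]*np.cos(th))/1e3,-d[2]/1e3,np.linalg.norm(d)))
E
python3 p.py 165.23 146.6 556 231.3 240 280 231
python3 p.py 165.23 240 280 231 370 0 231
python3 p.py 165.23 370 0 231 400 -220 231
python3 p.py 135.23 400 -220 231 540.5 -314.5 231 540.5 -314.5 160
```

```text
[240.0, 280.0, 231.0] tx -0.1607 ty -0.2431 tz 0.0003 len 291
[370.0, 0.0, 231.0] tx -0.1971 ty -0.2376 tz -0.0000 len 309
[400.0, -220.0, 231.0] tx -0.0851 ty -0.2051 tz -0.0000 len 222
[540.5, -314.5, 231.0] tx -0.1663 ty 0.0319 tz -0.0000 len 169
[540.5, -314.5, 160.0] tx -0.1663 ty 0.0319 tz 0.0710 len 184
```

>>> {"op": "carry_out", "data": {"series": [{"tx": -0.023, "ty": -0.0347}, {"tx": -0.0459, "ty": -0.0694}, {"tx": -0.0689, "ty": -0.1042}, {"tx": -0.0918, "ty": -0.1389}, {"tx": -0.1148, "ty": -0.1736}, {"tx": -0.1377, "ty": -0.2083}, {"tx": -0.1607, "ty": -0.2431}, {"tx": -0.1607, "ty": -0.2431}, {"tx": -0.1607, "ty": -0.2431}]}}

```text
$.series[0]: bad value
```

>>> {"op": "carry_out", "data": {"series": [{"tx": -0.0246, "ty": -0.0297}, {"tx": -0.0493, "ty": -0.0594}, {"tx": -0.0739, "ty": -0.0891}, {"tx": -0.0986, "ty": -0.1188}, {"tx": -0.1232, "ty": -0.1485}, {"tx": -0.1478, "ty": -0.1782}, {"tx": -0.1725, "ty": -0.2079}, {"tx": -0.1971, "ty": -0.2376}, {"tx": -0.1971, "ty": -0.2376}, {"tx": -0.1971, "ty": -0.2376}]}}

```text
$.series[0]: bad value
```

>>> {"op": "carry_out", "data": {"series": [{"tx": -0.16, "ty": -0.243, "tz": 0, "wx": 0, "wy": 0, "wz": 0, "jaw": 1}, {"tx": -0.16, "ty": -0.243, "tz": 0, "wx": 0, "wy": 0, "wz": 0, "jaw": 1}, {"tx": -0.16, "ty": -0.243, "tz": 0, "wx": 0, "wy": 0, "wz": 0, "jaw": 1}, {"tx": -0.16, "ty": -0.243, "tz": 0, "wx": 0, "wy": 0, "wz": 0, "jaw": 1}, {"tx": -0.16, "ty": -0.243, "tz": 0, "wx": 0, "wy": 0, "wz": 0, "jaw": 1}, {"tx": -0.16, "ty": -0.243, "tz": 0, "wx": 0, "wy": 0, "wz": 0, "jaw": 1}, {"tx": -0.16, "ty": -0.243, "tz": 0, "wx": 0, "wy": 0, "wz": 0, "jaw": 1}, {"tx": -0.16, "ty": -0.243, "tz": 0, "wx": 0, "wy": 0, "wz": 0, "jaw": 1}, {"tx": -0.16, "ty": -0.243, "tz": 0, "wx": 0, "wy": 0, "wz": 0, "jaw": 1}, {"tx": -0.16, "ty": -0.243, "tz": 0, "wx": 0, "wy": 0, "wz": 0, "jaw": 1}]}}

```text
time_s: 0.93
position: [239.5, 280.5, 231.4]
orientation: [179.9, -0.0, 165.2]
contact_force: [-0.2, -0.3, -0.0]
opening: 0.995
gripper_force: 0.0
```

Works as expected. On to (370,0), then to (400,-220) with a 30° turn.

>>> {"op": "carry_out", "data": {"series": [{"tx": -0.197, "ty": -0.238, "tz": 0, "wx": 0, "wy": 0, "wz": 0, "jaw": 1}, {"tx": -0.197, "ty": -0.238, "tz": 0, "wx": 0, "wy": 0, "wz": 0, "jaw": 1}, {"tx": -0.197, "ty": -0.238, "tz": 0, "wx": 0, "wy": 0, "wz": 0, "jaw": 1}, {"tx": -0.197, "ty": -0.238, "tz": 0, "wx": 0, "wy": 0, "wz": 0, "jaw": 1}, {"tx": -0.197, "ty": -0.238, "tz": 0, "wx": 0, "wy": 0, "wz": 0, "jaw": 1}, {"tx": -0.197, "ty": -0.238, "tz": 0, "wx": 0, "wy": 0, "wz": 0, "jaw": 1}, {"tx": -0.197, "ty": -0.238, "tz": 0, "wx": 0, "wy": 0, "wz": 0, "jaw": 1}, {"tx": -0.197, "ty": -0.238, "tz": 0, "wx": 0, "wy": 0, "wz": 0, "jaw": 1}, {"tx": -0.197, "ty": -0.238, "tz": 0, "wx": 0, "wy": 0, "wz": 0, "jaw": 1}, {"tx": -0.197, "ty": -0.238, "tz": 0, "wx": 0, "wy": 0, "wz": 0, "jaw": 1}]}}

```text
time_s: 1.77
position: [369.9, 0.4, 230.9]
orientation: [180.0, -0.1, 165.2]
contact_force: [-1.0, 0.4, -0.7]
opening: 1.001
gripper_force: 0.0
```

>>> {"op": "carry_out", "data": {"series": [{"tx": -0.085, "ty": -0.205, "tz": 0, "wx": 0, "wy": 0, "wz": 30, "jaw": 1}, {"tx": -0.085, "ty": -0.205, "tz": 0, "wx": 0, "wy": 0, "wz": 30, "jaw": 1}, {"tx": -0.085, "ty": -0.205, "tz": 0, "wx": 0, "wy": 0, "wz": 30, "jaw": 1}, {"tx": -0.085, "ty": -0.205, "tz": 0, "wx": 0, "wy": 0, "wz": 30, "jaw": 1}, {"tx": -0.085, "ty": -0.205, "tz": 0, "wx": 0, "wy": 0, "wz": 30, "jaw": 1}, {"tx": -0.085, "ty": -0.205, "tz": 0, "wx": 0, "wy": 0, "wz": 30, "jaw": 1}, {"tx": -0.085, "ty": -0.205, "tz": 0, "wx": 0, "wy": 0, "wz": 30, "jaw": 1}, {"tx": -0.085, "ty": -0.205, "tz": 0, "wx": 0, "wy": 0, "wz": 30, "jaw": 1}, {"tx": -0.085, "ty": -0.205, "tz": 0, "wx": 0, "wy": 0, "wz": 30, "jaw": 1}]}}

```text
time_s: 2.52
position: [399.2, -217.7, 231.0]
orientation: [180.0, -0.1, 135.4]
contact_force: [-0.0, 0.3, 0.8]
opening: 1.001
gripper_force: 0.0
```

>>> {"op": "carry_out", "data": {"series": [{"tx": -0.04, "ty": 0.008, "tz": 0, "wx": 0, "wy": 0, "wz": 0, "jaw": 1}, {"tx": -0.08, "ty": 0.0155, "tz": 0, "wx": 0, "wy": 0, "wz": 0, "jaw": 1}, {"tx": -0.12, "ty": 0.023, "tz": 0, "wx": 0, "wy": 0, "wz": 0, "jaw": 1}, {"tx": -0.15, "ty": 0.029, "tz": 0, "wx": 0, "wy": 0, "wz": 0, "jaw": 1}, {"tx": -0.1663, "ty": 0.0319, "tz": 0.02, "wx": 0, "wy": 0, "wz": 0, "jaw": 1}, {"tx": -0.1663, "ty": 0.0319, "tz": 0.04, "wx": 0, "wy": 0, "wz": 0, "jaw": 1}, {"tx": -0.1663, "ty": 0.0319, "tz": 0.05, "wx": 0, "wy": 0, "wz": 0, "jaw": 1}, {"tx": -0.1663, "ty": 0.0319, "tz": 0.05, "wx": 0, "wy": 0, "wz": 0, "jaw": 1}]}}

```text
time_s: 3.18
position: [538.4, -311.4, 178.5]
orientation: [-179.9, -0.4, 135.4]
contact_force: [-0.8, 1.2, -0.3]
opening: 1.002
gripper_force: 0.0
```

Run:
```python
from bench import arm
from h import *
o=[]
for n,(u,v) in(("scene",(150,110)),("top",(170,170))):
    c=arm.capture(n);np.savez(n+"1.npz",**c);o.append(cv2.resize(c["img"][v:v+150,u:u+130],(390,450),interpolation=cv2.INTER_CUBIC))
cv2.imwrite("pics/a.png",np.hstack(o));print(arm.sense()["position"])
```

```text
[ 539.62624043 -312.93854918  181.88014008]
```

View pics/a.png

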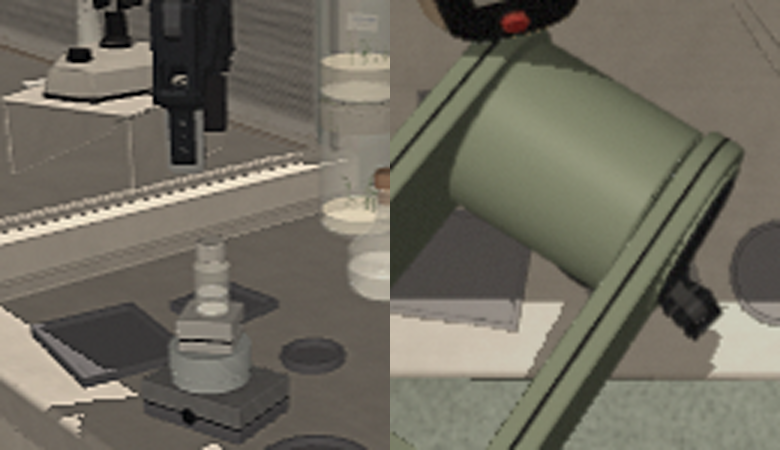

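The scene view (left half) shows the open fingers with tips at crop (186,163) and (214,130), above the vial cap at (210,243). The arm hides the stack in the top view. I'll check that the finger midpoint agrees with the calibration.

Run:
```python
from h import *
s=load("scene1.npz")
p=np.array([540.3,-314.3,181]);th=np.radians(135.2);y=np.array([np.sin(th),-np.cos(th),0])
for w in(0,49,-49):
    q=np.array(proj(s,p+y*w+[0,0,13]));print(w,(q-[150,110])*3)
print((np.array(proj(s,[540.5,-314.5,130]))-[150,110])*3)
```

```text
0 [202.39721172 146.03285444]
49 [214.91229806 125.77472684]
-49 [188.27593261 168.89092081]
[207.20938142 241.4941053 ]
```

>>> {"op": "carry_out", "data": {"series": [{"tx": -0.0015, "ty": 0, "tz": 0.03, "wx": 0, "wy": 0, "wz": 0, "jaw": 1}, {"tx": -0.0015, "ty": 0, "tz": 0.06, "wx": 0, "wy": 0, "wz": 0, "jaw": 0.8}, {"tx": -0.0015, "ty": 0, "tz": 0.08, "wx": 0, "wy": 0, "wz": 0, "jaw": 0.6}, {"tx": -0.0015, "ty": 0, "tz": 0.091, "wx": 0, "wy": 0, "wz": 0, "jaw": 0.5}, {"tx": -0.0015, "ty": 0, "tz": 0.091, "wx": 0, "wy": 0, "wz": 0, "jaw": 0.45}, {"tx": -0.0015, "ty": 0, "tz": 0.091, "wx": 0, "wy": 0, "wz": 0, "jaw": 0.4}, {"tx": -0.0015, "ty": 0, "tz": 0.091, "wx": 0, "wy": 0, "wz": 0, "jaw": 0.3}, {"tx": -0.0015, "ty": 0, "tz": 0.091, "wx": 0, "wy": 0, "wz": 0, "jaw": 0.2}, {"tx": -0.0015, "ty": 0, "tz": 0.091, "wx": 0, "wy": 0, "wz": 0, "jaw": 0.0}, {"tx": -0.0015, "ty": 0, "tz": 0.091, "wx": 0, "wy": 0, "wz": 0, "jaw": 0}, {"tx": -0.0015, "ty": 0, "tz": 0.091, "wx": 0, "wy": 0, "wz": 0, "jaw": 0}], "force": 30}}

```text
time_s: 4.2
position: [542.0, -316.2, 92.6]
orientation: [179.9, 0.2, 135.2]
contact_force: [-0.5, 0.1, 6.8]
opening: 0.268
gripper_force: 29.7
```

```bash
python3 p.py 135.2 541.5 -315.5 90 541.5 -315.5 180 645.4 -290 180 645.4 -290 15; for a in "100 99"; do :; done; echo back; python3 p.py 135.2 645.4 -290 15 645.4 -290 150 541.5 -308.5 150
```

```text
[541.5, -315.5, 180.0] tx 0.0000 ty 0.0000 tz -0.0900 len 90
[645.4, -290.0, 180.0] tx -0.0558 ty 0.0913 tz -0.0900 len 140
[645.4, -290.0, 15.0] tx -0.0558 ty 0.0913 tz 0.0750 len 131
back
[645.4, -290.0, 150.0] tx 0.0000 ty 0.0000 tz -0.1350 len 135
[541.5, -308.5, 150.0] tx 0.0607 ty -0.0863 tz -0.1350 len 171
```

>>> {"op": "carry_out", "data": {"series": [{"tx": 0, "ty": 0, "tz": -0.01, "wx": 0, "wy": 0, "wz": 0, "jaw": 0}, {"tx": 0, "ty": 0, "tz": -0.03, "wx": 0, "wy": 0, "wz": 0, "jaw": 0}, {"tx": 0, "ty": 0, "tz": -0.06, "wx": 0, "wy": 0, "wz": 0, "jaw": 0}, {"tx": 0, "ty": 0, "tz": -0.08, "wx": 0, "wy": 0, "wz": 0, "jaw": 0}, {"tx": -0.006, "ty": 0.01, "tz": -0.085, "wx": 0, "wy": 0, "wz": 0, "jaw": 0}, {"tx": -0.016, "ty": 0.026, "tz": -0.085, "wx": 0, "wy": 0, "wz": 0, "jaw": 0}, {"tx": -0.03, "ty": 0.05, "tz": -0.085, "wx": 0, "wy": 0, "wz": 0, "jaw": 0}, {"tx": -0.046, "ty": 0.075, "tz": -0.08, "wx": 0, "wy": 0, "wz": 0, "jaw": 0}, {"tx": -0.0558, "ty": 0.0913, "tz": -0.06, "wx": 0, "wy": 0, "wz": 0, "jaw": 0}, {"tx": -0.0558, "ty": 0.0913, "tz": -0.04, "wx": 0, "wy": 0, "wz": 0, "jaw": 0}, {"tx": -0.0558, "ty": 0.0913, "tz": -0.02, "wx": 0, "wy": 0, "wz": 0, "jaw": 0}, {"tx": -0.0558, "ty": 0.0913, "tz": 0, "wx": 0, "wy": 0, "wz": 0, "jaw": 0}]}}

```text
time_s: 5.2
position: [645.0, -289.8, 89.9]
orientation: [180.0, 0.0, 135.3]
contact_force: [-0.7, 0.9, -0.1]
opening: 0.261
gripper_force: 29.5
```

Run:
```python
from bench import arm
from h import *
c=arm.capture("scene");np.savez("scene2.npz",**c)
cv2.imwrite("pics/b.png",cv2.resize(c["img"][110:290,150:310],(640,720),interpolation=cv2.INTER_CUBIC)[120:720])
s=arm.sense();print(s["position"],s["opening"],s["contact_force"])
p=s["position"]
for q in(p,p-[0,0,14.6],[645.4,-290,8]):print((np.array(proj(c,q))-[150,110])*4-[0,120])
```

```text
[ 642.42173328 -288.80150979   85.11740316] 0.2622975416636973 [-1.45313103 -0.4601929  -3.07887039]
[405.34798492 223.77946724]
[405.63756142 248.34842935]
[412.21698481 349.21706763]
```

View pics/b.png

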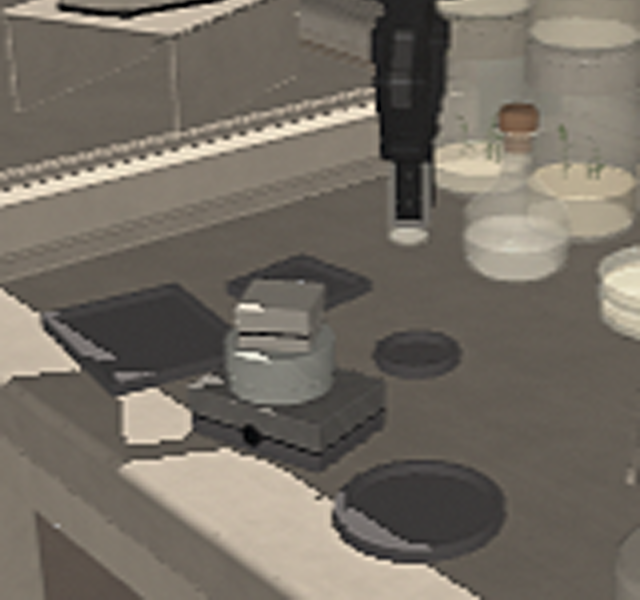

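>>> {"op": "carry_out", "data": {"series": [{"tx": -0.002, "ty": 0, "tz": 0.015, "wx": 0, "wy": 0, "wz": 0, "jaw": 0}, {"tx": -0.002, "ty": 0, "tz": 0.035, "wx": 0, "wy": 0, "wz": 0, "jaw": 0}, {"tx": -0.002, "ty": 0, "tz": 0.05, "wx": 0, "wy": 0, "wz": 0, "jaw": 0}, {"tx": -0.002, "ty": 0, "tz": 0.06, "wx": 0, "wy": 0, "wz": 0, "jaw": 0}, {"tx": -0.002, "ty": 0, "tz": 0.065, "wx": 0, "wy": 0, "wz": 0, "jaw": 0}, {"tx": -0.002, "ty": 0, "tz": 0.068, "wx": 0, "wy": 0, "wz": 0, "jaw": 0}, {"tx": -0.002, "ty": 0, "tz": 0.07, "wx": 0, "wy": 0, "wz": 0, "jaw": 0}, {"tx": -0.002, "ty": 0, "tz": 0.072, "wx": 0, "wy": 0, "wz": 0, "jaw": 0}, {"tx": -0.002, "ty": 0, "tz": 0.072, "wx": 0, "wy": 0, "wz": 0, "jaw": 0}, {"tx": -0.002, "ty": 0, "tz": 0.072, "wx": 0, "wy": 0, "wz": 0, "jaw": 0}]}}

```text
time_s: 6.08
position: [646.4, -291.5, 18.9]
orientation: [180.0, 0.1, 135.2]
contact_force: [-0.8, 0.4, 0.2]
opening: 0.262
gripper_force: 29.5
```

>>> {"op": "carry_out", "data": {"series": [{"tx": 0, "ty": 0, "tz": 0.001, "wx": 0, "wy": 0, "wz": 0, "jaw": 0}, {"tx": 0, "ty": 0, "tz": 0.002, "wx": 0, "wy": 0, "wz": 0, "jaw": 0}, {"tx": 0, "ty": 0, "tz": 0.002, "wx": 0, "wy": 0, "wz": 0, "jaw": 0}, {"tx": 0, "ty": 0, "tz": 0.002, "wx": 0, "wy": 0, "wz": 0, "jaw": 0}]}}

```text
time_s: 6.42
position: [646.5, -291.6, 17.7]
orientation: [180.0, 0.1, 135.2]
contact_force: [-1.9, 0.1, 4.8]
opening: 0.262
gripper_force: 30.0
```

>>> {"op": "carry_out", "data": {"series": [{"tx": 0, "ty": 0, "tz": 0, "wx": 0, "wy": 0, "wz": 0, "jaw": 0.35}, {"tx": 0, "ty": 0, "tz": 0, "wx": 0, "wy": 0, "wz": 0, "jaw": 0.45}, {"tx": 0, "ty": 0, "tz": 0, "wx": 0, "wy": 0, "wz": 0, "jaw": 0.55}, {"tx": 0, "ty": 0, "tz": -0.01, "wx": 0, "wy": 0, "wz": 0, "jaw": 0.6}, {"tx": 0, "ty": 0, "tz": -0.035, "wx": 0, "wy": 0, "wz": 0, "jaw": 0.6}, {"tx": 0, "ty": 0, "tz": -0.07, "wx": 0, "wy": 0, "wz": 0, "jaw": 0.7}, {"tx": 0, "ty": 0, "tz": -0.105, "wx": 0, "wy": 0, "wz": 0, "jaw": 1}, {"tx": 0, "ty": 0, "tz": -0.134, "wx": 0, "wy": 0, "wz": 0, "jaw": 1}, {"tx": 0.02, "ty": -0.029, "tz": -0.134, "wx": 0, "wy": 0, "wz": 0, "jaw": 1}, {"tx": 0.04, "ty": -0.058, "tz": -0.134, "wx": 0, "wy": 0, "wz": 0, "jaw": 1}, {"tx": 0.062, "ty": -0.0875, "tz": -0.134, "wx": 0, "wy": 0, "wz": 0, "jaw": 1}, {"tx": 0.062, "ty": -0.0875, "tz": -0.134, "wx": 0, "wy": 0, "wz": 0, "jaw": 1}]}}

```text
time_s: 7.42
position: [533.5, -309.7, 150.6]
orientation: [-179.8, -0.3, 135.1]
contact_force: [-0.9, 1.3, 0.2]
opening: 1.002
gripper_force: 0.0
```

```bash
python3 - <<'E'
from bench import arm
from h import *
c=arm.capture("scene");np.savez("scene3.npz",**c)
cv2.imwrite("pics/c.png",cv2.resize(c["img"][150:270,170:290],(600,600),interpolation=cv2.INTER_CUBIC))
s=arm.sense();print(s["position"],s["opening"],s["contact_force"])
k=lambda q:((np.array(proj(c,q))-[170,150])*5).round()
p=s["position"]
print(k([541.5,-308.5,78]),k([541.5,-308.5,54]),k([645.4,-290,8]),k([645.4,-290,55]),k([542.5,-308.5,28]))
for a in(0,90,180,270):print(k([541.5+26.9*np.cos(np.radians(a)),-308.5+26.9*np.sin(np.radians(a)),78]))
E
python3 p.py 135.2 542 -308.5 70 542 -308.5 170 652.5 -168 170;python3 p.py 135.2 645.9 -291 150 541.5 -308.5 150
```

```text
[ 537.18821987 -310.02048473  151.06892827] 1.0022644117792483 [1.02898185 0.12980501 0.02249057]
[244. 319.] [247. 373.] [415. 387.] [414. 292.] [251. 429.]
[298. 302.]
[206. 299.]
[188. 337.]
[284. 340.]
[542.0, -308.5, 170.0] tx 0.0000 ty 0.0000 tz -0.1000 len 100
[652.5, -168.0, 170.0] tx 0.0206 ty 0.1776 tz -0.1000 len 205
[541.5, -308.5, 150.0] tx 0.0617 ty -0.0860 tz -0.0000 len 106
```

View pics/c.png

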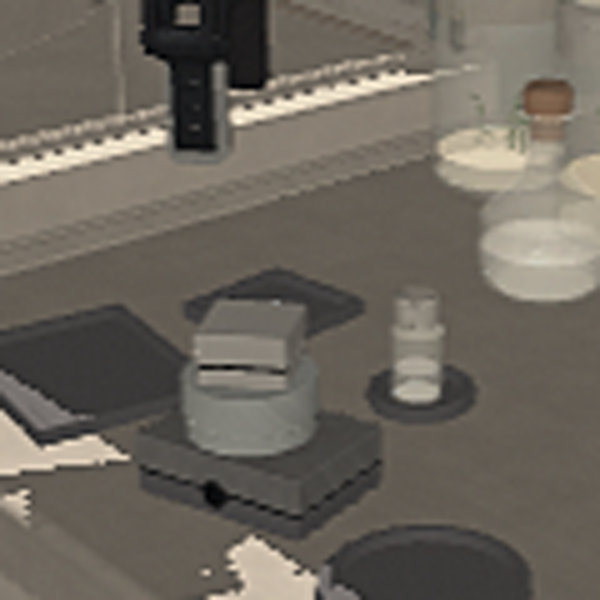

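The picture shows the vial seated in its holder at (417,350). The square box is still on the tin, top face corners (308,305), (213,300), (194,335) and (293,340), about 1.5 px right of the prediction. I'll shift about 2 mm and grip it.

>>> {"op": "carry_out", "data": {"series": [{"tx": -0.0016, "ty": 0.0015, "tz": 0.03, "wx": 0, "wy": 0, "wz": 0, "jaw": 1}, {"tx": -0.0016, "ty": 0.0015, "tz": 0.06, "wx": 0, "wy": 0, "wz": 0, "jaw": 1}, {"tx": -0.0016, "ty": 0.0015, "tz": 0.08, "wx": 0, "wy": 0, "wz": 0, "jaw": 0.9}, {"tx": -0.0016, "ty": 0.0015, "tz": 0.088, "wx": 0, "wy": 0, "wz": 0, "jaw": 0.7}, {"tx": -0.0016, "ty": 0.0015, "tz": 0.089, "wx": 0, "wy": 0, "wz": 0, "jaw": 0.6}, {"tx": -0.0016, "ty": 0.0015, "tz": 0.089, "wx": 0, "wy": 0, "wz": 0, "jaw": 0.55}, {"tx": -0.0016, "ty": 0.0015, "tz": 0.089, "wx": 0, "wy": 0, "wz": 0, "jaw": 0.5}, {"tx": -0.0016, "ty": 0.0015, "tz": 0.089, "wx": 0, "wy": 0, "wz": 0, "jaw": 0.45}, {"tx": -0.0016, "ty": 0.0015, "tz": 0.089, "wx": 0, "wy": 0, "wz": 0, "jaw": 0.4}, {"tx": -0.0016, "ty": 0.0015, "tz": 0.089, "wx": 0, "wy": 0, "wz": 0, "jaw": 0.2}, {"tx": -0.0016, "ty": 0.0015, "tz": 0.089, "wx": 0, "wy": 0, "wz": 0, "jaw": 0.0}, {"tx": -0.0016, "ty": 0.0015, "tz": 0.089, "wx": 0, "wy": 0, "wz": 0, "jaw": 0}]}}

```text
time_s: 8.47
position: [544.0, -310.6, 63.2]
orientation: [179.9, 0.2, 135.2]
contact_force: [0.8, 0.9, 5.0]
opening: 0.44
gripper_force: 30.1
```

>>> {"op": "carry_out", "data": {"series": [{"tx": 0, "ty": 0, "tz": -0.01, "wx": 0, "wy": 0, "wz": 0, "jaw": 0}, {"tx": 0, "ty": 0, "tz": -0.03, "wx": 0, "wy": 0, "wz": 0, "jaw": 0}, {"tx": 0, "ty": 0, "tz": -0.055, "wx": 0, "wy": 0, "wz": 0, "jaw": 0}, {"tx": 0.001, "ty": 0.01, "tz": -0.065, "wx": 0, "wy": 0, "wz": 4, "jaw": 0}, {"tx": 0.003, "ty": 0.03, "tz": -0.065, "wx": 0, "wy": 0, "wz": 10, "jaw": 0}, {"tx": 0.007, "ty": 0.06, "tz": -0.065, "wx": 0, "wy": 0, "wz": 16, "jaw": 0}, {"tx": 0.011, "ty": 0.09, "tz": -0.065, "wx": 0, "wy": 0, "wz": 22, "jaw": 0}, {"tx": 0.015, "ty": 0.12, "tz": -0.06, "wx": 0, "wy": 0, "wz": 28, "jaw": 0}, {"tx": 0.018, "ty": 0.15, "tz": -0.05, "wx": 0, "wy": 0, "wz": 34, "jaw": 0}, {"tx": 0.0213, "ty": 0.17, "tz": -0.03, "wx": 0, "wy": 0, "wz": 38.9, "jaw": 0}, {"tx": 0.0213, "ty": 0.1776, "tz": -0.01, "wx": 0, "wy": 0, "wz": 38.9, "jaw": 0}, {"tx": 0.0213, "ty": 0.1776, "tz": 0, "wx": 0, "wy": 0, "wz": 38.9, "jaw": 0}]}}

```text
time_s: 9.47
position: [652.3, -166.6, 59.1]
orientation: [-179.8, -0.1, 96.5]
contact_force: [-0.7, -0.7, -1.7]
opening: 0.438
gripper_force: 29.8
```

Run:
```python
from bench import arm
from h import *
arm.capture("top");c=arm.capture("scene")
cv2.imwrite("pics/d.png",cv2.resize(c["img"][130:270,160:270],(550,600),interpolation=cv2.INTER_CUBIC))
s=arm.sense();print(s["position"],s["orientation"],s["opening"],s["contact_force"])
k=lambda q:((np.array(proj(c,q))-[160,130])*[5,4.286]).round()
print(k(s["position"]-[0,0,9]),k([652.5,-168,8]))
```

```text
[ 650.61838846 -168.47382345   59.1429865 ] [-1.79691472e+02 -9.63771579e-02  9.63856927e+01] 0.43736599096559936 [ 0.28491685 -0.96349594 -0.73165379]
[313. 278.] [319. 345.]
```

View pics/d.png

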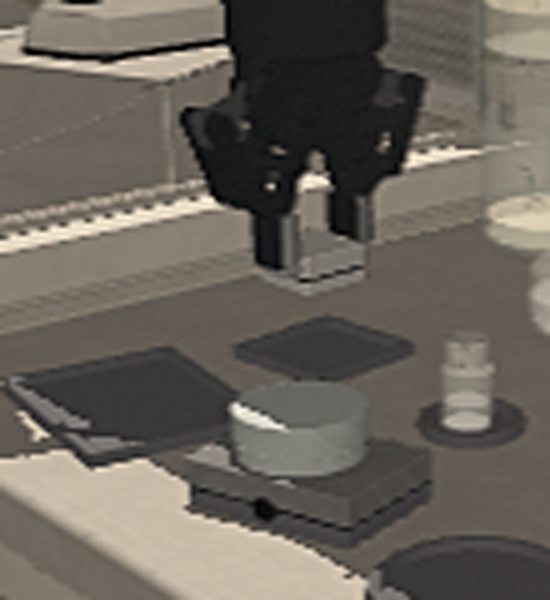

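The view shows the box held upright with its bottom centre at about (315,280), above the square holder centred at (324,350). The stack is undisturbed and the tin top centre is at (300,408). I'll lower it, shifted about 1.5 mm.

>>> {"op": "carry_out", "data": {"series": [{"tx": -0.001, "ty": 0.001, "tz": 0.01, "wx": 0, "wy": 0, "wz": 0, "jaw": 0}, {"tx": -0.001, "ty": 0.001, "tz": 0.025, "wx": 0, "wy": 0, "wz": 0, "jaw": 0}, {"tx": -0.001, "ty": 0.001, "tz": 0.037, "wx": 0, "wy": 0, "wz": 0, "jaw": 0}, {"tx": -0.001, "ty": 0.001, "tz": 0.043, "wx": 0, "wy": 0, "wz": 0, "jaw": 0}, {"tx": -0.001, "ty": 0.001, "tz": 0.046, "wx": 0, "wy": 0, "wz": 0, "jaw": 0}, {"tx": -0.001, "ty": 0.001, "tz": 0.048, "wx": 0, "wy": 0, "wz": 0, "jaw": 0}, {"tx": -0.001, "ty": 0.001, "tz": 0.049, "wx": 0, "wy": 0, "wz": 0, "jaw": 0}, {"tx": -0.001, "ty": 0.001, "tz": 0.0495, "wx": 0, "wy": 0, "wz": 0, "jaw": 0}, {"tx": -0.001, "ty": 0.001, "tz": 0.0495, "wx": 0, "wy": 0, "wz": 0, "jaw": 0}, {"tx": -0.001, "ty": 0.001, "tz": 0.0495, "wx": 0, "wy": 0, "wz": 0, "jaw": 0}]}}

```text
time_s: 10.4
position: [654.0, -169.8, 12.3]
orientation: [179.9, 0.0, 96.3]
contact_force: [0.1, 0.7, 0.0]
opening: 0.435
gripper_force: 29.8
```

>>> {"op": "carry_out", "data": {"series": [{"tx": 0, "ty": 0, "tz": 0.001, "wx": 0, "wy": 0, "wz": 0, "jaw": 0}, {"tx": 0, "ty": 0, "tz": 0.0015, "wx": 0, "wy": 0, "wz": 0, "jaw": 0}, {"tx": 0, "ty": 0, "tz": 0.0015, "wx": 0, "wy": 0, "wz": 0, "jaw": 0}]}}

```text
time_s: 10.65
position: [654.0, -169.8, 12.3]
orientation: [179.9, 0.0, 96.3]
contact_force: [-3.0, 1.4, 7.7]
opening: 0.438
gripper_force: 30.6
```

>>> {"op": "carry_out", "data": {"series": [{"tx": 0, "ty": 0, "tz": -0.001, "wx": 0, "wy": 0, "wz": 0, "jaw": 0.5}, {"tx": 0, "ty": 0, "tz": -0.001, "wx": 0, "wy": 0, "wz": 0, "jaw": 0.6}, {"tx": 0, "ty": 0, "tz": -0.002, "wx": 0, "wy": 0, "wz": 0, "jaw": 0.65}, {"tx": 0, "ty": 0, "tz": -0.02, "wx": 0, "wy": 0, "wz": 0, "jaw": 0.7}, {"tx": 0, "ty": 0, "tz": -0.05, "wx": 0, "wy": 0, "wz": 0, "jaw": 0.8}, {"tx": 0, "ty": 0, "tz": -0.085, "wx": 0, "wy": 0, "wz": 0, "jaw": 1}, {"tx": -0.0125, "ty": -0.0125, "tz": -0.12, "wx": 0, "wy": 0, "wz": 0, "jaw": 1}, {"tx": -0.04, "ty": -0.04, "tz": -0.12, "wx": 0, "wy": 0, "wz": -5, "jaw": 1}, {"tx": -0.07, "ty": -0.07, "tz": -0.12, "wx": 0, "wy": 0, "wz": -9.6, "jaw": 1}, {"tx": -0.098, "ty": -0.0987, "tz": -0.12, "wx": 0, "wy": 0, "wz": -9.6, "jaw": 1}, {"tx": -0.1246, "ty": -0.1255, "tz": -0.12, "wx": 0, "wy": 0, "wz": -9.6, "jaw": 1}, {"tx": -0.1246, "ty": -0.1255, "tz": -0.12, "wx": 0, "wy": 0, "wz": -9.6, "jaw": 1}]}}

```text
time_s: 11.65
position: [538.4, -312.1, 130.3]
orientation: [-179.8, 0.1, 105.6]
contact_force: [-0.1, 0.1, -1.0]
opening: 1.001
gripper_force: 0.0
```

Run:
```python
from bench import arm
from h import *
arm.capture("top");c=arm.capture("scene")
cv2.imwrite("pics/e.png",cv2.resize(c["img"][130:270,160:300],(600,600),interpolation=cv2.INTER_CUBIC))
s=arm.sense();print(s["position"],s["orientation"],s["opening"],s["contact_force"])
k=lambda q:((np.array(proj(c,q))-[160,130])*4.286).round()
print("tin top",k([543,-307.5,54]),"sqbox top",k([653.5,-169.5,27]))
```

```text
[ 541.83775635 -308.48498363  130.26871951] [ 1.79983845e+02 -2.16633085e-02  1.05756170e+02] 1.0001996199112295 [ 0.16269928 -0.26387895  0.201847  ]
tin top [256. 404.] sqbox top [275. 315.]
```

View pics/e.png

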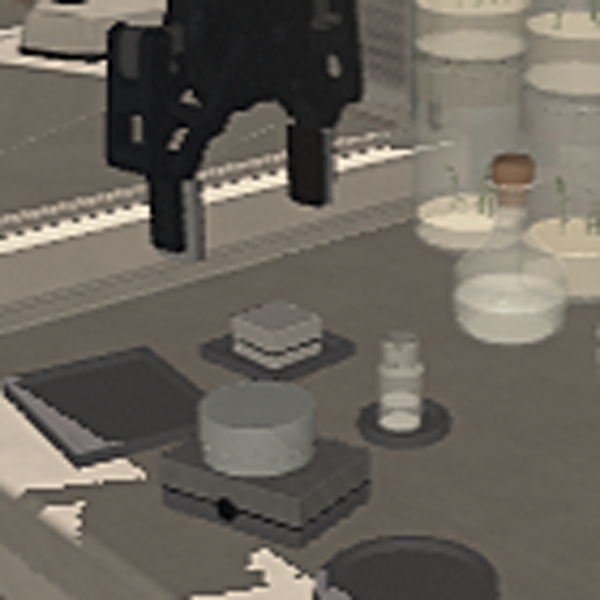

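The square box is seated at (277,335), the vial is fine, and the tin top at (257,408) is within about 1 px of the prediction. Now to grip the tin.

>>> {"op": "carry_out", "data": {"series": [{"tx": 0, "ty": 0, "tz": 0.03, "wx": 0, "wy": 0, "wz": 0, "jaw": 1}, {"tx": 0, "ty": 0, "tz": 0.06, "wx": 0, "wy": 0, "wz": 0, "jaw": 1}, {"tx": 0, "ty": 0, "tz": 0.08, "wx": 0, "wy": 0, "wz": 0, "jaw": 1}, {"tx": 0, "ty": 0, "tz": 0.092, "wx": 0, "wy": 0, "wz": 0, "jaw": 1}, {"tx": 0, "ty": 0, "tz": 0.096, "wx": 0, "wy": 0, "wz": 0, "jaw": 0.85}, {"tx": 0, "ty": 0, "tz": 0.096, "wx": 0, "wy": 0, "wz": 0, "jaw": 0.75}, {"tx": 0, "ty": 0, "tz": 0.096, "wx": 0, "wy": 0, "wz": 0, "jaw": 0.7}, {"tx": 0, "ty": 0, "tz": 0.096, "wx": 0, "wy": 0, "wz": 0, "jaw": 0.65}, {"tx": 0, "ty": 0, "tz": 0.096, "wx": 0, "wy": 0, "wz": 0, "jaw": 0.6}, {"tx": 0, "ty": 0, "tz": 0.096, "wx": 0, "wy": 0, "wz": 0, "jaw": 0.3}, {"tx": 0, "ty": 0, "tz": 0.096, "wx": 0, "wy": 0, "wz": 0, "jaw": 0}, {"tx": 0, "ty": 0, "tz": 0.096, "wx": 0, "wy": 0, "wz": 0, "jaw": 0}], "force": 40}}

```text
time_s: 12.75
position: [544.0, -307.9, 36.2]
orientation: [179.8, 0.1, 105.9]
contact_force: [0.5, -0.3, 6.8]
opening: 0.625
gripper_force: 42.8
```

```bash
python3 p.py 105.9 543 -307.5 34 541.5 -420.5 34
```

```text
[541.5, -420.5, 34.0] tx -0.1083 ty -0.0324 tz -0.0000 len 113
```

>>> {"op": "carry_out", "data": {"series": [{"tx": 0, "ty": 0, "tz": -0.01, "wx": 0, "wy": 0, "wz": 0, "jaw": 0}, {"tx": 0, "ty": 0, "tz": -0.025, "wx": 0, "wy": 0, "wz": 0, "jaw": 0}, {"tx": 0, "ty": 0, "tz": -0.04, "wx": 0, "wy": 0, "wz": 0, "jaw": 0}, {"tx": -0.01, "ty": -0.003, "tz": -0.04, "wx": 0, "wy": 0, "wz": 0, "jaw": 0}, {"tx": -0.03, "ty": -0.009, "tz": -0.04, "wx": 0, "wy": 0, "wz": 0, "jaw": 0}, {"tx": -0.055, "ty": -0.0165, "tz": -0.04, "wx": 0, "wy": 0, "wz": 0, "jaw": 0}, {"tx": -0.08, "ty": -0.024, "tz": -0.035, "wx": 0, "wy": 0, "wz": 0, "jaw": 0}, {"tx": -0.1, "ty": -0.03, "tz": -0.025, "wx": 0, "wy": 0, "wz": 0, "jaw": 0}, {"tx": -0.1083, "ty": -0.0324, "tz": -0.015, "wx": 0, "wy": 0, "wz": 0, "jaw": 0}, {"tx": -0.1083, "ty": -0.0324, "tz": -0.01, "wx": 0, "wy": 0, "wz": 0, "jaw": 0}, {"tx": -0.1083, "ty": -0.0324, "tz": -0.01, "wx": 0, "wy": 0, "wz": 0, "jaw": 0}]}}

```text
time_s: 13.67
position: [539.6, -419.4, 41.7]
orientation: [-179.8, -0.3, 105.9]
contact_force: [0.0, 0.8, -1.0]
opening: 0.622
gripper_force: 42.3
```

Run:
```python
from bench import arm
from h import *
arm.capture("top");c=arm.capture("scene")
cv2.imwrite("pics/f.png",cv2.resize(c["img"][170:290,180:300],(600,600),interpolation=cv2.INTER_CUBIC))
s=arm.sense();print(s["position"],s["orientation"],s["opening"],s["contact_force"])
k=lambda q:((np.array(proj(c,q))-[180,170])*5).round()
print("tin under",k(s["position"]-[0,0,8.2]),"holder",k([540.5,-419.2,8]))
```

```text
[ 540.89350052 -419.08565395   43.66554326] [-1.79952018e+02 -1.15075315e-01  1.05963974e+02] 0.6207873200215266 [0.30785215 0.06047422 0.36789985]
tin under [371. 414.] holder [371. 478.]
```

View pics/f.png

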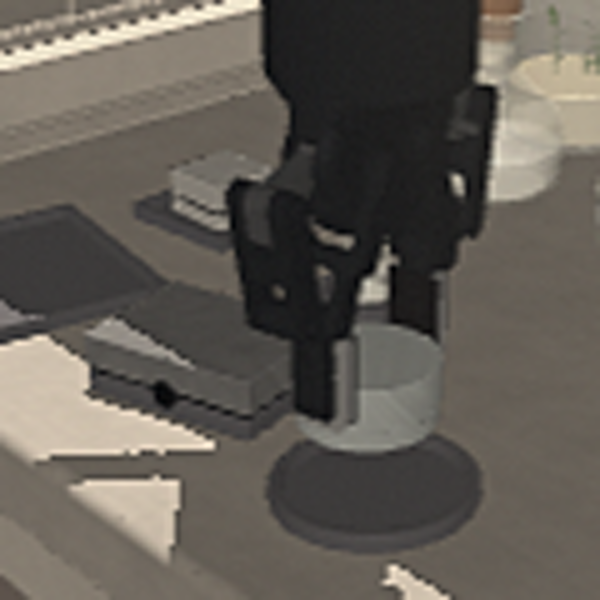

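The tin is upright with its bottom centre at (371,415), above the round holder centred near (374,485). The fingertips are about 9 mm above the tin's base, so I can lower it.

>>> {"op": "carry_out", "data": {"series": [{"tx": 0, "ty": 0, "tz": 0.01, "wx": 0, "wy": 0, "wz": 0, "jaw": 0}, {"tx": 0, "ty": 0, "tz": 0.02, "wx": 0, "wy": 0, "wz": 0, "jaw": 0}, {"tx": 0, "ty": 0, "tz": 0.026, "wx": 0, "wy": 0, "wz": 0, "jaw": 0}, {"tx": 0, "ty": 0, "tz": 0.03, "wx": 0, "wy": 0, "wz": 0, "jaw": 0}, {"tx": 0, "ty": 0, "tz": 0.032, "wx": 0, "wy": 0, "wz": 0, "jaw": 0}, {"tx": 0, "ty": 0, "tz": 0.033, "wx": 0, "wy": 0, "wz": 0, "jaw": 0}, {"tx": 0, "ty": 0, "tz": 0.034, "wx": 0, "wy": 0, "wz": 0, "jaw": 0}, {"tx": 0, "ty": 0, "tz": 0.0345, "wx": 0, "wy": 0, "wz": 0, "jaw": 0}, {"tx": 0, "ty": 0, "tz": 0.0345, "wx": 0, "wy": 0, "wz": 0, "jaw": 0}, {"tx": 0, "ty": 0, "tz": 0.0345, "wx": 0, "wy": 0, "wz": 0, "jaw": 0}]}}

```text
time_s: 14.6
position: [541.3, -420.3, 11.2]
orientation: [180.0, 0.0, 105.9]
contact_force: [-2.4, 2.1, 5.2]
opening: 0.624
gripper_force: 43.0
```

>>> {"op": "carry_out", "data": {"series": [{"tx": 0, "ty": 0, "tz": -0.001, "wx": 0, "wy": 0, "wz": 0, "jaw": 0.7}, {"tx": 0, "ty": 0, "tz": -0.001, "wx": 0, "wy": 0, "wz": 0, "jaw": 0.8}, {"tx": 0, "ty": 0, "tz": -0.001, "wx": 0, "wy": 0, "wz": 0, "jaw": 0.9}, {"tx": 0, "ty": 0, "tz": -0.02, "wx": 0, "wy": 0, "wz": 0, "jaw": 0.9}, {"tx": 0, "ty": 0, "tz": -0.05, "wx": 0, "wy": 0, "wz": 0, "jaw": 1}, {"tx": 0.005, "ty": 0.002, "tz": -0.08, "wx": 0, "wy": 0, "wz": 0, "jaw": 1}, {"tx": 0.03, "ty": 0.009, "tz": -0.09, "wx": 0, "wy": 0, "wz": 0, "jaw": 1}, {"tx": 0.065, "ty": 0.02, "tz": -0.09, "wx": 0, "wy": 0, "wz": 0, "jaw": 1}, {"tx": 0.095, "ty": 0.0295, "tz": -0.09, "wx": 0, "wy": 0, "wz": 0, "jaw": 1}, {"tx": 0.1056, "ty": 0.0327, "tz": -0.09, "wx": 0, "wy": 0, "wz": 0, "jaw": 1}, {"tx": 0.1056, "ty": 0.0327, "tz": -0.09, "wx": 0, "wy": 0, "wz": 0, "jaw": 1}, {"tx": 0.1056, "ty": 0.0327, "tz": -0.09, "wx": 0, "wy": 0, "wz": 0, "jaw": 1}]}}

```text
time_s: 15.6
position: [544.1, -310.3, 99.9]
orientation: [180.0, 0.1, 106.0]
contact_force: [-0.1, -0.8, -0.4]
opening: 0.998
gripper_force: 0.0
```

Run:
```python
from bench import arm
from h import *
arm.capture("top");c=arm.capture("scene");np.savez("scene4.npz",**c)
cv2.imwrite("pics/g.png",cv2.resize(c["img"][160:280,150:290],(700,600),interpolation=cv2.INTER_CUBIC))
s=arm.sense();print(s["position"],s["orientation"],s["opening"],s["contact_force"])
k=lambda q:((np.array(proj(c,q))-[150,160])*5).round()
th=np.radians(16.1);x=np.array([np.cos(th),np.sin(th),0]);y=np.array([-x[1],x[0],0])
for a,b in((-1,1),(-1,-1),(1,-1),(1,1)):print(k(np.array([544,-310,28])+30*a*x+42*b*y),end=" ")
th=np.radians(-8.1);x=np.array([np.cos(th),np.sin(th),0]);y=np.array([-x[1],x[0],0])
for a,b in((-1,1),(-1,-1),(1,-1),(1,1)):print("h",k(np.array([545,-170.5,8])+43*a*x+55*b*y),end=" ")
```

```text
[ 543.987608   -311.41110228   99.67508811] [1.79982864e+02 6.10305872e-02 1.05891641e+02] 1.0034236367347362 [-0.04254826  0.27643203  0.04741917]
[229. 383.] [394. 435.] [482. 376.] [323. 329.] h [ 50. 294.] h [140. 383.] h [321. 336.] h [220. 255.]
```

View pics/g.png

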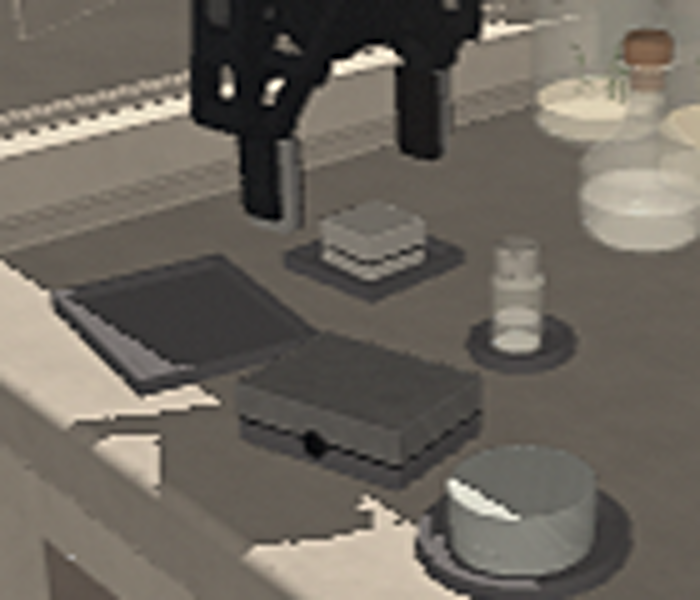

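All is as planned. The tin is seated in the round holder at (522,520). The slide-box corners at (238,383), (402,430), (482,378) and (318,332), and the oblong holder corners at (52,297), (143,380), (318,333) and (220,256), match the predictions within about 1 px on centre.

>>> {"op": "carry_out", "data": {"series": [{"tx": 0, "ty": 0, "tz": 0.03, "wx": 0, "wy": 0, "wz": 0, "jaw": 1}, {"tx": 0, "ty": 0, "tz": 0.06, "wx": 0, "wy": 0, "wz": 0, "jaw": 1}, {"tx": 0, "ty": 0, "tz": 0.08, "wx": 0, "wy": 0, "wz": 0, "jaw": 1}, {"tx": 0, "ty": 0, "tz": 0.09, "wx": 0, "wy": 0, "wz": 0, "jaw": 1}, {"tx": 0, "ty": 0, "tz": 0.0925, "wx": 0, "wy": 0, "wz": 0, "jaw": 0.9}, {"tx": 0, "ty": 0, "tz": 0.0925, "wx": 0, "wy": 0, "wz": 0, "jaw": 0.8}, {"tx": 0, "ty": 0, "tz": 0.0925, "wx": 0, "wy": 0, "wz": 0, "jaw": 0.75}, {"tx": 0, "ty": 0, "tz": 0.0925, "wx": 0, "wy": 0, "wz": 0, "jaw": 0.7}, {"tx": 0, "ty": 0, "tz": 0.0925, "wx": 0, "wy": 0, "wz": 0, "jaw": 0.65}, {"tx": 0, "ty": 0, "tz": 0.0925, "wx": 0, "wy": 0, "wz": 0, "jaw": 0.3}, {"tx": 0, "ty": 0, "tz": 0.0925, "wx": 0, "wy": 0, "wz": 0, "jaw": 0}, {"tx": 0, "ty": 0, "tz": 0.0925, "wx": 0, "wy": 0, "wz": 0, "jaw": 0}], "force": 50}}

```text
time_s: 16.7
position: [545.0, -310.8, 9.3]
orientation: [179.8, 0.2, 105.9]
contact_force: [0.2, -0.4, 6.5]
opening: 0.69
gripper_force: 55.8
```

```bash
python3 p.py 105.9 544 -310 7 545 -170.5 7
```

```text
[545.0, -170.5, 7.0] tx 0.1339 ty 0.0392 tz -0.0000 len 140
```

>>> {"op": "carry_out", "data": {"series": [{"tx": 0, "ty": 0, "tz": -0.01, "wx": 0, "wy": 0, "wz": 0, "jaw": 0}, {"tx": 0, "ty": 0, "tz": -0.025, "wx": 0, "wy": 0, "wz": 0, "jaw": 0}, {"tx": 0, "ty": 0, "tz": -0.04, "wx": 0, "wy": 0, "wz": 0, "jaw": 0}, {"tx": 0.01, "ty": 0.003, "tz": -0.045, "wx": 0, "wy": 0, "wz": 3, "jaw": 0}, {"tx": 0.03, "ty": 0.009, "tz": -0.045, "wx": 0, "wy": 0, "wz": 8, "jaw": 0}, {"tx": 0.055, "ty": 0.016, "tz": -0.045, "wx": 0, "wy": 0, "wz": 13, "jaw": 0}, {"tx": 0.08, "ty": 0.0235, "tz": -0.045, "wx": 0, "wy": 0, "wz": 18, "jaw": 0}, {"tx": 0.105, "ty": 0.031, "tz": -0.04, "wx": 0, "wy": 0, "wz": 22, "jaw": 0}, {"tx": 0.125, "ty": 0.0365, "tz": -0.035, "wx": 0, "wy": 0, "wz": 24, "jaw": 0}, {"tx": 0.1339, "ty": 0.0392, "tz": -0.03, "wx": 0, "wy": 0, "wz": 24, "jaw": 0}, {"tx": 0.1339, "ty": 0.0392, "tz": -0.025, "wx": 0, "wy": 0, "wz": 24, "jaw": 0}, {"tx": 0.1339, "ty": 0.0392, "tz": -0.025, "wx": 0, "wy": 0, "wz": 24, "jaw": 0}]}}

```text
time_s: 17.7
position: [544.1, -170.4, 31.4]
orientation: [-179.9, 0.0, 82.0]
contact_force: [0.1, -0.7, -2.3]
opening: 0.69
gripper_force: 54.8
```

Run:
```python
from bench import arm
from h import *
arm.capture("top");c=arm.capture("scene")
cv2.imwrite("pics/i.png",cv2.resize(c["img"][160:280,150:290],(700,600),interpolation=cv2.INTER_CUBIC))
s=arm.sense();print(s["position"],s["orientation"],s["opening"],s["contact_force"])
```

```text
[ 544.75541009 -171.48425218   32.18801955] [1.79995600e+02 1.98599273e-02 8.19246001e+01] 0.6868461361090837 [ 0.52044597 -0.45409364 -2.73821038]
```

View pics/i.png

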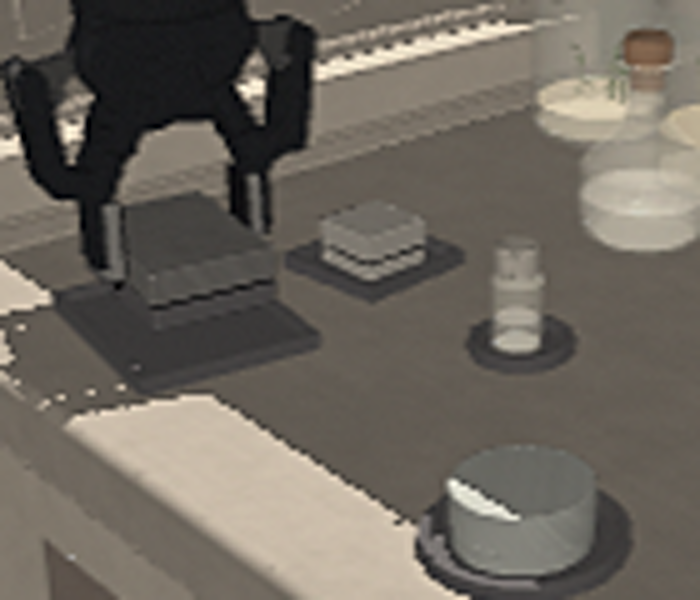

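Run:
```python
from h import *
c=load("scene4.npz")
k=lambda q:((np.array(proj(c,q))-[150,160])*5).round()
th=np.radians(-8.0);x=np.array([np.cos(th),np.sin(th),0]);y=np.array([-x[1],x[0],0])
for a,b in((-1,-1),(1,-1)):
  print(k(np.array([544.3,-170.7,22.3])+30*a*x+42*b*y),k(np.array([544.3,-170.7,50.3])+30*a*x+42*b*y))
```

```text
[153. 336.] [148. 277.]
[279. 304.] [276. 247.]
```

Centred as expected. The box's near corner at about (155,330) and right corner at (277,297) are close to the predictions, so I'll lower it.

>>> {"op": "carry_out", "data": {"series": [{"tx": 0, "ty": 0, "tz": 0.008, "wx": 0, "wy": 0, "wz": 0, "jaw": 0}, {"tx": 0, "ty": 0, "tz": 0.014, "wx": 0, "wy": 0, "wz": 0, "jaw": 0}, {"tx": 0, "ty": 0, "tz": 0.017, "wx": 0, "wy": 0, "wz": 0, "jaw": 0}, {"tx": 0, "ty": 0, "tz": 0.019, "wx": 0, "wy": 0, "wz": 0, "jaw": 0}, {"tx": 0, "ty": 0, "tz": 0.02, "wx": 0, "wy": 0, "wz": 0, "jaw": 0}, {"tx": 0, "ty": 0, "tz": 0.021, "wx": 0, "wy": 0, "wz": 0, "jaw": 0}, {"tx": 0, "ty": 0, "tz": 0.021, "wx": 0, "wy": 0, "wz": 0, "jaw": 0}, {"tx": 0, "ty": 0, "tz": 0.021, "wx": 0, "wy": 0, "wz": 0, "jaw": 0}]}}

```text
time_s: 18.47
position: [544.1, -170.8, 12.4]
orientation: [-180.0, 0.0, 81.9]
contact_force: [-4.9, 0.2, 7.1]
opening: 0.693
gripper_force: 55.9
```

Contact came at the expected height. Release and rise.

>>> {"op": "carry_out", "data": {"series": [{"tx": 0, "ty": 0, "tz": -0.001, "wx": 0, "wy": 0, "wz": 0, "jaw": 0.75}, {"tx": 0, "ty": 0, "tz": -0.001, "wx": 0, "wy": 0, "wz": 0, "jaw": 0.85}, {"tx": 0, "ty": 0, "tz": -0.001, "wx": 0, "wy": 0, "wz": 0, "jaw": 0.95}, {"tx": 0, "ty": 0, "tz": -0.01, "wx": 0, "wy": 0, "wz": 0, "jaw": 1}, {"tx": 0, "ty": 0, "tz": -0.035, "wx": 0, "wy": 0, "wz": 0, "jaw": 1}, {"tx": 0, "ty": 0, "tz": -0.07, "wx": 0, "wy": 0, "wz": 0, "jaw": 1}, {"tx": 0, "ty": 0, "tz": -0.105, "wx": 0, "wy": 0, "wz": 0, "jaw": 1}, {"tx": 0, "ty": 0, "tz": -0.13, "wx": 0, "wy": 0, "wz": 0, "jaw": 1}, {"tx": 0, "ty": 0, "tz": -0.13, "wx": 0, "wy": 0, "wz": 0, "jaw": 1}, {"tx": 0, "ty": 0, "tz": -0.13, "wx": 0, "wy": 0, "wz": 0, "jaw": 1}]}}

```text
time_s: 19.3
position: [545.6, -170.7, 143.5]
orientation: [179.7, 0.0, 81.9]
contact_force: [-0.2, 0.8, -0.5]
opening: 1.0
gripper_force: 0.0
```

Run:
```python
from bench import arm
from h import *
c=arm.capture("scene");cv2.imwrite("pics/j.png",cv2.resize(c["img"][160:280,150:290],(700,600),interpolation=cv2.INTER_CUBIC))
s=arm.sense();print(s["position"],s["contact_force"])
```

```text
[ 544.518671   -170.33779606  141.73708676] [ 0.08511513  1.05458448 -0.95833219]
```

View pics/j.png

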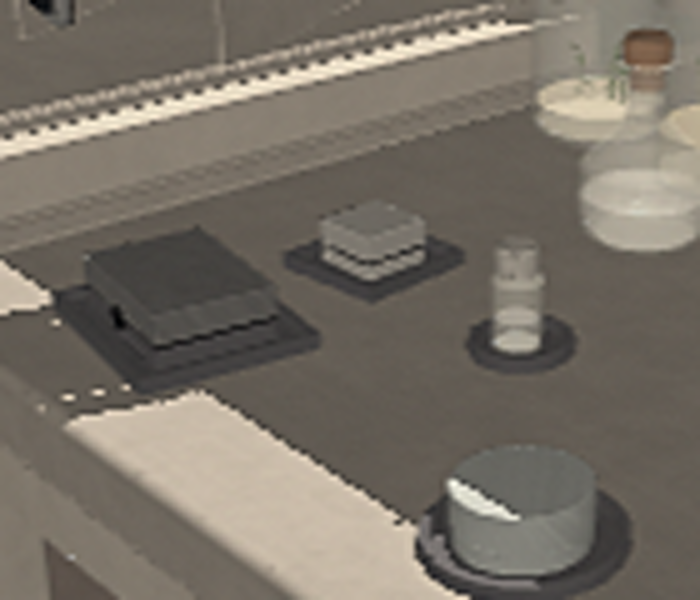

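All four pieces sit flat in their holders: slide box (180,290), square box (373,240), vial (518,300), tin (522,510). The flask hasn't moved and the robot is clear, so I'm handing in.

```bash
python3 -c "
from bench import arm
print(arm.hand_in())"
```

```text
the job is handed in; nothing more can be done
None
```

I moved the vial, square box, tin and slide box in order from the stack into their own holders, and all four looked seated flat in the last picture; the job was handed in at about 19 s with the verdict not shown.

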